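# Poise the pen microscope over the blue stone

## Robot

A 6-joint arm with a two-finger parallel gripper is mounted at the origin on the work surface. World frame = base frame: x ahead of the robot, y to its left, z up, the work surface at z = 0. Lengths are in mm, angles in rad, forces in N, time in s.
With the tool pointing down it reaches from about 300 to 775 mm from the base axis. Payload 14.6 kg.
Tool frame: the origin (TCP) lies on the centre line of the jaws, within the pads' length; the fingertips stand 19 mm ahead of it and the grasp point (between the pads) is the TCP (bot.tip_reach is the distance from the TCP to the fingertips, in mm); y points along the fingers, x is the direction in which the jaws open and shut, and the axes are right-handed (so a half turn about y gives the same grasp; the last joint's range is limited). The gripper opens to 85 mm and grips with 20 to 120 N. Pads are 22 mm wide; open, the fingers measure 114 mm over their backs; the gripper's body (76 mm by 85 mm) begins 54 mm behind the grasp point. The pads swing forward as they close: fully open they stand 13 mm farther back than shut.
Start: joints at [-1.225, 0.3, 1.521, -0, 1.321, -0.067], TCP at [220.639, -503.794, 225.481] pointing down, gripper open.
Joint ranges: [-3.03, 3.03], [-0.79, 2.21], [0.23, 2.52], [-1.04, 4.18], [0, 3.07], [-2.55, 2.55]. Speed limits (rad/s): [2.22, 2.22, 2.57, 3.14, 3.14, 3.14].

## Interface

Orientations are given as a unit quaternion [w, x, y, z].
In Python, from rig import bot gives the robot as it stands. Calls block until the motion is done:
- bot.move_to(position, orientation): joint-space move of the TCP to a pose.
- bot.servo_line(position, attitude=None, speed=150, until_force=None): straight line of the TCP; attitude=None keeps the orientation; speed is the mean speed in mm/s. With until_force (N) it stops when the force on the tool has changed by that much, and returns True; else False.
- bot.move_joints(angles): joint-space move.
- bot.move_gripper(opening, grip_force=None): finger opening in mm; grip_force is the grip in N (None keeps the last); returns when the fingers have stopped.
- bot.dwell(seconds).
- bot.ik(position, orientation): joint angles nearest the present ones, or None.
- bot.read_state(): the state.
- bot.read_camera(name): name is "scene" or "top"; returns a dict with "image" (384x512x3 uint8, blue, green, red), "depth" (384x512 float32, mm along the optical axis (not along the pixel's ray), 0 where there is no reading), "fovy" (degrees; the focal length in pixels is half the picture's height over the tangent of half this angle, whatever the lens; pixels are square), "cx", "cy" (the principal point, pixels), "eye" and "attitude" of the camera in the world. Camera axes: x right, y down, z forward; pixel columns grow to the right and rows downward; lengths in mm; the calibration is good to about 2 mm. A picture is of the moment at which its call begins.
A pose or a line that the arm cannot do raises bot.MotionError and nothing moves.
- bot.finish_job(): hands the job in, once; it reports no verdict.
The state is a dict: "clock": time; "joint_positions": joint angles; "qvel": joint speeds; "effort": joint torques, N m; "ee_pos": TCP position; "tool_rot": TCP orientation; "ft_force": force on the tool from outside, world axes, zero at the start; "moment": the same for the moment, N m; "grip_width": finger opening in mm.
Only numpy, scipy, OpenCV 4.12 (cv2) and the standard library are available. Lean on these libraries where they do the work, as an engineer would, in place of code of your own. Each camera call takes 0.05 s, during which the arm holds its last target. There are 200 camera calls.

## Task

Pull the white pen microscope straight up out of the wooden tool holder, carry it over the carrying bar of the bottle caddy to the green mat, and finish still holding it, upright and steady with its lens end down, centred about a centimetre above the blue stone and touching nothing but the gripper. Never let anything touch either setting block or its stone, keep the microscope clear of the caddy and its bottles, and leave the bottles, the jar and the red marker where they are; do not put the microscope down or let go at the end.

Things in the scene. Friction and masses are not known exactly. Their poses are not given: they have to be found in the camera images.
- scope: Cordless pen microscope, a round pen 145 mm long, 22 mm in diameter (18 mm at the lens end), about 90 g: white with steel rings, lower 50 mm black, blue button on top. Origin: centre of its lower (lens) end; z along the pen to its top. Starts upright in one bore of the holder, lens end on the bore's floor, its upper 100 mm standing out.
- holder: Fixed plywood tool holder, 60 mm (x) by 130 mm (y) by 55 mm high, origin under its centre. Two round bores of 24 mm diameter, 45 mm deep (their floor is 10 mm above the origin), at y = -32 mm and y = +32 mm of its frame. One holds the microscope, the other the red marker. It stands either left or right of the caddy.
- marker: Red paint marker with black bands, loose, 120 mm long and 22 mm in diameter, upright in the other bore of the holder. Origin: centre of its lower end; z along it upwards. A bystander.
- caddy: Fixed grey bottle caddy between holder and mat: open tray 360 mm (x) by 86 mm (y), walls 50 mm high and 5 mm thick, three compartments in a row along x, with a round wooden carrying bar (12 mm thick) along x above its middle whose top is 140 mm above the origin. Origin: centre of its underside.
- bottle_white: White plastic bottle with a blue cap, loose, 56 mm in diameter and 120 mm high, in one compartment of the caddy. Origin: centre of its underside. A bystander.
- bottle_green: Green plastic bottle with a white cap, loose, 52 mm in diameter and 105 mm high, in one compartment of the caddy. Origin: centre of its underside. A bystander.
- jar: Amber jar with a black lid, loose, 60 mm in diameter and 80 mm high, in one compartment of the caddy. Origin: centre of its underside. A bystander.
- blue_block: Fixed round wooden setting block on the green mat (mat 220 by 150 mm, 3 mm thick), 56 mm in diameter, with a brass bezel (31 mm in diameter) and a domed blue stone (27 mm in diameter) at its centre on top. Origin: centre of its underside, z up; the stone's highest point is 53 mm above it.
- blue_top (a point): The highest point of the blue stone, at its centre: the target. Its z points up.
- amber_block: The same block with an orange stone, 90 mm or more from the blue one, on the same mat. A bystander.
There are look-alikes about, which are no part of the job. Leave any purple look-alike of the scope alone.

How it is judged:
By the outcome, as a careful person would: the job done as asked, in the order asked, and still so for the second after the job is handed in, while the arm keeps its last pose, push and grip.
It also fails if it takes over 40 s, if anything falls off the work surface, if the arm or the gripper's body presses on something with over 40 N, if the wrist force passes 120 N, or if a joint passes its speed limit or range.

## Working session

There is one attempt and no reset: what is moved stays moved. The work goes in short steps, each a Python script; the robot and the scene stay as the last script left them, time stands still between calls to the robot, and variables do not carry over. Pictures are saved under pics/ and viewed, about 8 in all and at most 12, crops included, and the job is handed in when it is done.

```bash
mkdir -p pics; ls
cat > h.py <<'E'
import numpy as np, cv2, pickle
from scipy.spatial.transform import Rotation as R
from rig import bot
def rot(q): return R.from_quat([q[1],q[2],q[3],q[0]]).as_matrix()
def quat(M):
    q=R.from_matrix(M).as_quat(); return [q[3],q[0],q[1],q[2]]
def points(c):
    h,w=c["depth"].shape; f=h/2/np.tan(np.radians(c["fovy"])/2)
    v,u=np.mgrid[:h,:w]; d=c["depth"]
    P=np.dstack([(u-c["cx"])/f*d,(v-c["cy"])/f*d,d])
    return P@rot(c["attitude"]).T+np.array(c["eye"])
def ray(c,u,v,z):
    f=c["depth"].shape[0]/2/np.tan(np.radians(c["fovy"])/2)
    d=rot(c["attitude"])@np.array([(u-c["cx"])/f,(v-c["cy"])/f,1]); e=np.array(c["eye"])
    return e+d*(z-e[2])/d[2]
E
python3 - <<'E'
from h import *
for n in ("scene","top"):
    c=bot.read_camera(n); pickle.dump(c,open(n+".pkl","wb"))
    cv2.imwrite(f"pics/{n}1.png",cv2.resize(c["image"],(768,576),interpolation=cv2.INTER_CUBIC))
    print(n,c["eye"],c["attitude"],c["fovy"],c["cx"],c["cy"],(c["depth"]>0).mean(),{k:v for k,v in c.items() if k not in("image","depth")}.keys())
s=bot.read_state(); print(s["clock"],s["tool_rot"],s["ft_force"],s["grip_width"])
E
```

```text
pics
scene [1094.42491126  258.35653458  867.16989648] [-0.1805711   0.53165977  0.78141542 -0.27225337] 44.74305903790502 257.3234112448078 185.55790911843252 0.9960683186848959 dict_keys(['fovy', 'cx', 'cy', 'eye', 'attitude'])
top [ 3.84526948e+02 -2.07484823e-02  9.15509615e+02] [-0.063303    0.70718909 -0.70233963  0.05094473] 56.30527931358945 260.2781725990408 189.8745737791017 0.9960784912109375 dict_keys(['fovy', 'cx', 'cy', 'eye', 'attitude'])
0.1 [ 0.59207554 -0.59163104  0.38722379 -0.38662256] [ 0.89654908 -0.37178001  0.85743535] 85.55613750657622
```

View pics/scene1.png

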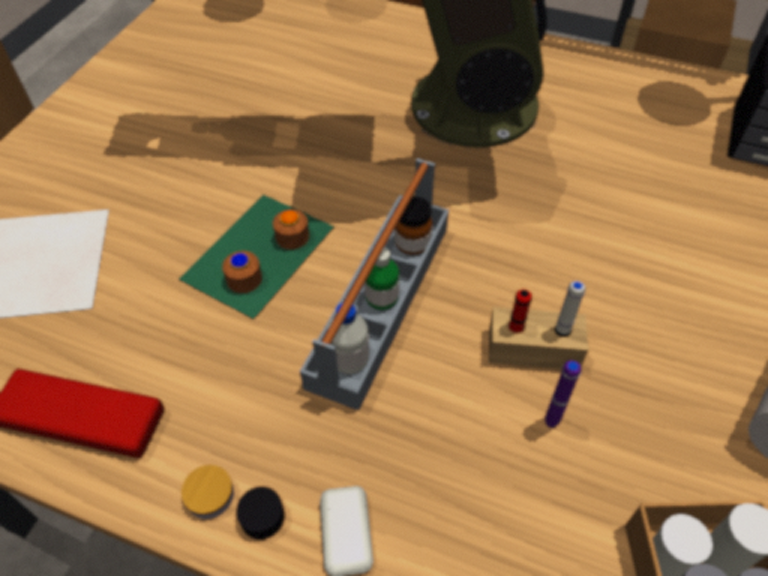

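View pics/top1.png

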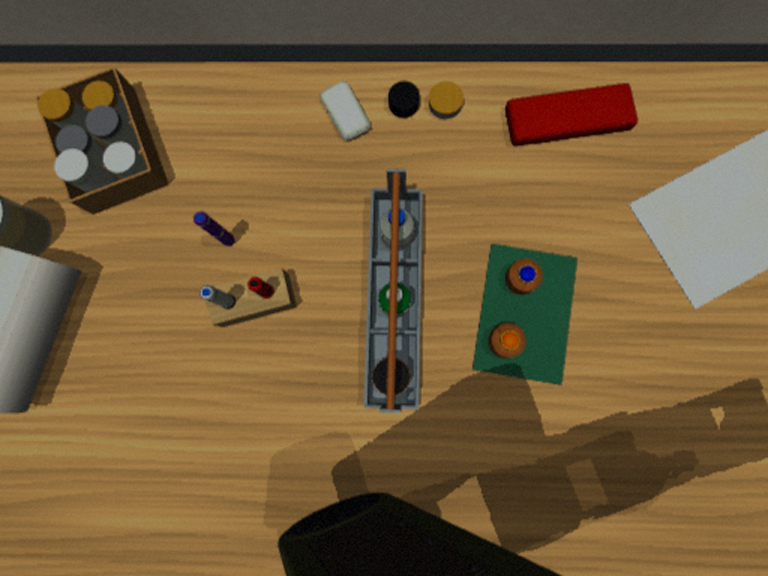

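The scene view shows the scope in the holder's right bore with its button at (577,287), the marker at (522,296) and the purple look-alike at (567,390). The blue stone is at (239,260) and the orange one at (290,217). The top view agrees: scope button (207,292), blue stone (527,274), amber (510,340), bar running vertically at x≈393. Next I'll turn these into world positions.

```bash
cat > meas.py <<'E'
from h import *
def blob(c,box,hl,hh,smin=80,vmin=50):
    x0,y0,x1,y1=[int(b/1.5) for b in box]
    hsv=cv2.cvtColor(c["image"],cv2.COLOR_BGR2HSV)
    m=cv2.inRange(hsv,(hl,smin,vmin),(hh,255,255)); k=np.zeros_like(m); k[y0:y1,x0:x1]=m[y0:y1,x0:x1]
    n,l,st,ce=cv2.connectedComponentsWithStats(k)
    if n<2: return None
    i=1+np.argmax(st[1:,4]); return ce[i],st[i,4],l==i
E
python3 - <<'E'
from meas import *
np.set_printoptions(precision=1,suppress=True)
def tri(ua,ub,ca,cb):
    A=[];b=[]
    for c,u in((ca,ua),(cb,ub)):
        p=ray(c,*u,0);e=np.array(c["eye"]);d=(p-e)/np.linalg.norm(p-e);M=np.eye(3)-np.outer(d,d);A.append(M);b.append(M@e)
    x=np.linalg.lstsq(np.vstack(A),np.hstack(b),rcond=None)[0]
    return x,np.linalg.norm(A[0]@x-b[0])
S=pickle.load(open("scene.pkl","rb"));T=pickle.load(open("top.pkl","rb"))
PS,PT=points(S),points(T)
print("table z",np.median(PS[250:270,150:170,2]),np.median(PT[60:70,200:210,2]), PT[100,310], PT[300,100],PS[250,300])
B={"button":((560,275,595,300),(195,280,220,305),100,130,155),
"blue":((222,245,260,275),(510,260,545,290),105,130,54.5),
"amber":((270,205,310,230),(490,325,530,355),5,16,54.5),
"marker":((505,285,535,335),(245,270,280,305),0,8,None),
"purple":((540,350,585,435),(190,205,240,250),118,150,None),
"capblue":((330,295,360,325),(383,203,410,230),100,130,None)}
for n,(bs,bt,l,h,z) in B.items():
    s=blob(S,bs,l,h,150 if n in("amber","blue") else 80);t=blob(T,bt,l,h,150 if n in("amber","blue") else 80)
    x,e=tri(s[0],t[0],S,T)
    print(n,s[0],s[1],t[0],t[1],"tri",x,e,"depth",np.median(PS[s[2]],0),np.median(PT[t[2]],0), "ray", (ray(S,*s[0],z),ray(T,*t[0],z)) if z else "")
# holder top and bar from top-view depth heights
x0,y0,x1,y1=[int(b/1.5) for b in(190,255,310,335)]
sub=PT[y0:y1,x0:x1].reshape(-1,3); k=sub[(abs(sub[:,2]-55)<6)]
print("holder top",len(k),k.mean(0),cv2.minAreaRect(k[:,:2].astype(np.float32)))
sub=PS[int(290/1.5):int(370/1.5),int(480/1.5):int(600/1.5)].reshape(-1,3);k=sub[(abs(sub[:,2]-55)<6)]
print("holder topS",len(k),k.mean(0),cv2.minAreaRect(k[:,:2].astype(np.float32)))
for n,P,bx,lo,hi in(("barT",PT,(360,160,430,420),125,160),("scopeT",PT,(190,275,240,315),75,170),("scopeS",PS,(550,275,595,340),75,170),("barS",PS,(300,150,450,410),125,160)):
    x0,y0,x1,y1=[int(b/1.5) for b in bx]; sub=P[y0:y1,x0:x1].reshape(-1,3);k=sub[(sub[:,2]>lo)&(sub[:,2]<hi)]
    print(n,len(k),k.min(0),k.max(0),k.mean(0))
    if n[0]=="s":
        for z in(85,100,115,130,145,155):
            j=k[abs(k[:,2]-z)<6]; print("  ",z,len(j),j[:,:2].mean(0))
E
```

```text
table z -0.3385874995016138 0.7767775389868348 [ 779.3 -115.     0.6] [254.9 412.    0.1] [590.9 149.6  -4. ]
button [384.7 190. ] 21 [136.9 194.2] 25 tri [497.7 279.3 155.4] 0.3738591315343776 depth [498.1 278.9 155.3] [497.8 279.  156.6] ray (array([497.6, 279. , 155. ]), array([497.7, 279.8, 155. ]))
blue [159.2 172.9] 74 [351.2 182.2] 82 tri [ 546.5 -207.    47.9] 0.36378179248525905 depth [ 551.3 -203.3   54.1] [ 545.2 -204.4   55.5] ray (array([ 551. , -203.6,   54.5]), array([ 545.2, -205.1,   54.5]))
amber [193.6 146.4] 263 [338.3 226. ] 347 tri [ 439.6 -173.6   42.5] 0.07283242031238628 depth [ 444.  -170.6   45.1] [ 438.8 -172.3   45.1] ray (array([ 449.1, -167.4,   54.5]), array([ 438.8, -171.2,   54.5]))
marker [346.3 206.9] 214 [169.8 189.1] 49 tri [519.6 221.1  98.6] 3.646835183224106 depth [523.9 218.  103.7] [513.8 215.8 129.4] ray 
purple [376.9 258. ] 234 [133.5 145.7] 39 tri [619.7 305.5 111.8] 5.52390250691075 depth [620.8 301.5 111.9] [607.4 297.6 145.3] ray 
capblue [233.7 209.6] 59 [267.3 144.1] 35 tri [620.6   5.9 111.9] 7.216176196448147 depth [625.7  15.4 12
[... 173 characters left out ...]
 topS 1283 [512.5 249.4  54.7] ((507.1191711425781, 248.88351440429688), (63.806949615478516, 130.71096801757812), 15.753508567810059)
barT 980 [331.1  -6.6 125. ] [690.5  28.  144.4] [511.6  10.1 138.9]
scopeT 193 [487.3 267.1  75.9] [508.1 289.8 160.3] [496.  273.8 131.1]
   85 18 [495.1 271. ]
   100 17 [494.5 272.4]
   115 17 [495.1 271.2]
   130 15 [493.9 271.5]
   145 20 [495.8 270.9]
   155 79 [497.3 277.5]
scopeS 349 [489.1 268.2  75. ] [510.9 290.4 158.4] [504.9 279.1 122.8]
   85 44 [506.6 279.1]
   100 40 [506.4 279. ]
   115 43 [506.2 278.9]
   130 41 [506.2 278.8]
   145 45 [505.4 279.2]
   155 87 [501.  279.1]
barS 969 [330.2  -6.9 125. ] [692.2  29.4 143. ] [535.4  11.8 137.4]
```

Depth, rays and given sizes agree for the scope at (498, 279), top at z≈155. They also agree for the holder, centred at (507, 248.5) with yaw 15.6°, since its bore at +32 mm falls on (498.2, 279.3). Next I'll refine the blue block, check IK, then go and grasp.

```bash
cat > plan.py <<'E'
import numpy as np
from h import quat
def down(yaw): # jaws open along (cos,sin)
    x=np.array([np.cos(yaw),np.sin(yaw),0]);y=np.array([0,0,-1.]);return quat(np.c_[x,y,np.cross(x,y)])
E
python3 - <<'E'
from meas import *; from plan import *
from scipy.optimize import least_squares
np.set_printoptions(precision=3,suppress=True)
S=pickle.load(open("scene.pkl","rb"));T=pickle.load(open("top.pkl","rb"))
for nm,c0 in(("blue",(546,-205)),("amber",(439,-172))):
    for n,C in(("S",S),("T",T)):
        P=points(C).reshape(-1,3);P=P[(np.hypot(P[:,0]-c0[0],P[:,1]-c0[1])<40)&(P[:,2]>10)]
        t=P[P[:,2]>42]; (cx,cy),r=cv2.minEnclosingCircle(t[:,:2].astype(np.float32))
        st=P[P[:,2]>48]
        print(nm,n,len(t),"enc",cx,cy,r,"mean",t.mean(0),"stone",len(st),st.mean(0),"z hi",np.sort(P[:,2])[-5:])
        # sphere-dome mean of upper points
        side=P[(P[:,2]<38)]
        if len(side)>15:
            f=least_squares(lambda q:np.hypot(side[:,0]-q[0],side[:,1]-q[1])-28,c0,loss="soft_l1"); print("   side circle",f.x,len(side))
A=(498.1,279.2);B=(546,-205)
for yaw in(np.radians(15.6),np.radians(15.6)+np.pi):
    for p in((*A,320),(*A,118),((A[0]+B[0])/2,37,320),(*B,320),(*B,174)):
        print(p,bot.ik(p,down(yaw)))
E
```

```text
blue S 244 enc 548.6695556640625 -203.68734741210938 25.59377670288086 mean [ 552.012 -202.35    48.057] stone 106 [ 550.749 -203.945   52.822] z hi [57.094 57.152 57.185 57.51  57.744]
   side circle [ 547.207 -206.219] 193
blue T 304 enc 545.8995971679688 -205.8126983642578 26.329910278320312 mean [ 545.48  -204.945   48.464] stone 134 [ 546.448 -204.702   53.182] z hi [58.154 58.221 58.271 58.945 60.414]
   side circle [ 547.387 -206.89 ] 68
amber S 210 enc 444.2579040527344 -173.22119140625 25.410490036010742 mean [ 445.28  -171.566   48.138] stone 93 [ 443.602 -172.538   52.626] z hi [56.462 56.524 56.808 57.189 57.685]
   side circle [ 439.455 -175.567] 177
amber T 330 enc 440.4900207519531 -175.1833953857422 26.593555450439453 mean [ 439.401 -174.192   48.157] stone 131 [ 439.561 -175.042   53.498] z hi [58.321 58.43  58.775 59.479 60.417]
   side circle [ 439.736 -176.008] 44
(498.1, 279.2, 320) [ 0.447  0.297  1.309 -0.     1.536  0.174]
(498.1, 279.2, 118) [ 0.447  0.454  1.573 -0.     1.115  0.174]
(522.05, 37, 320) [ 0.001  0.185  1.446 -0.     1.511 -0.272]
(546, -205, 320) [-0.422  0.326  1.271 -0.     1.545 -0.694]
(546, -205, 174) [-0.422  0.418  1.484 -0.     1.239 -0.694]
(498.1, 279.2, 320) None
(498.1, 279.2, 118) None
(522.05, 37, 320) None
(546, -205, 320) [-0.422  0.326  1.271  0.     1.545  2.447]
(546, -205, 174) [-0.422  0.418  1.484 -0.     1.239  2.447]
```

Run:
```python
from meas import *; from plan import *
np.set_printoptions(precision=2,suppress=True)
q=down(np.radians(15.6)); A=(498.1,279.2)
s=bot.read_state(); p=s["ee_pos"]
bot.servo_line([p[0],p[1],330],speed=250)
bot.move_to([*A,330],q)
bot.move_gripper(50,40)
bot.servo_line([*A,200],speed=200)
s=bot.read_state(); print(s["clock"],s["ee_pos"],s["grip_width"],s["ft_force"])
c=bot.read_camera("scene"); pickle.dump(c,open("scene2.pkl","wb"))
cv2.imwrite("pics/scene2.png",cv2.resize(c["image"][120:300,270:490],None,fx=3,fy=3,interpolation=cv2.INTER_CUBIC))
```

```text
4.825 [498.54 279.42 201.25] 49.65800210471772 [-0.58 -0.55  1.32]
```

View pics/scene2.png

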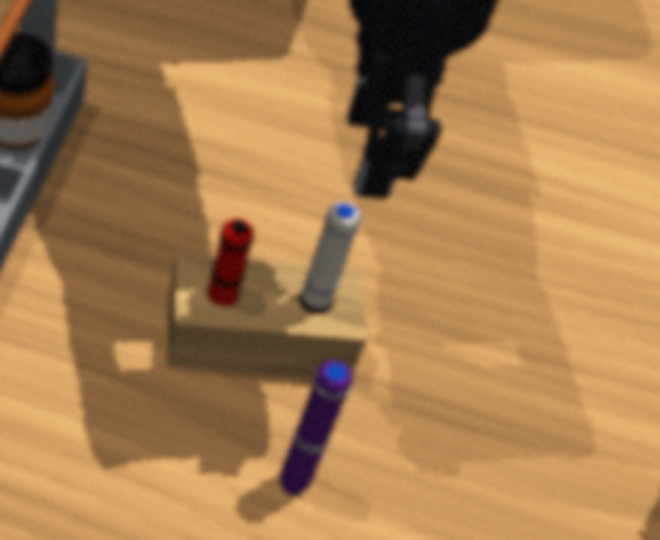

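The crop shows the open fingers just above the scope's blue button at (345,212), with the holder and marker untouched. Before descending I'll check from depth where the fingers are relative to the scope.

Run:
```python
from meas import *
np.set_printoptions(precision=1,suppress=True)
c=pickle.load(open("scene2.pkl","rb"));P=points(c).reshape(-1,3)
u=np.array([np.cos(np.radians(15.6)),np.sin(np.radians(15.6))]);v=np.array([-u[1],u[0]])
k=P[(np.hypot(P[:,0]-498,P[:,1]-279)<90)&(P[:,2]>165)]
a=(k[:,:2]-[498.5,279.4])@u;b=(k[:,:2]-[498.5,279.4])@v
for z in range(165,260,8):
    m=abs(k[:,2]-z)<4
    if m.sum(): print(z,m.sum(),"along jaws",np.sort(a[m])[[0,m.sum()//2,-1]],np.histogram(a[m],range(-60,61,10))[0],"across",b[m].min(),b[m].max())
```

```text
205 1 along jaws [30.3 30.3 30.3] [0 0 0 0 0 0 0 0 0 1 0 0] across 8.704431797648343 8.704431797648343
213 23 along jaws [-27.1 -24.3  33.4] [ 0  0  0 15  0  0  0  0  1  7  0  0] across -9.082198412753232 11.987322417546293
221 48 along jaws [-29.3  32.5  40.4] [ 0  0  0 16  0  0  0  0  2 29  1  0] across -10.402224738459907 11.297593888253209
229 61 along jaws [-30.4  31.9  40.5] [ 0  0  1 22  0  0  0  0  2 34  2  0] across -10.180534211519022 11.850320525038422
237 37 along jaws [-33.2  31.   39.6] [ 0  0  1 12  0  0  0  0  2 22  0  0] across -10.246004078075964 7.46768223630658
245 21 along jaws [-30.1 -24.3  32.6] [ 0  0  1 15  0  0  0  0  0  5  0  0] across -10.645203640956783 -4.432700709353113
253 21 along jaws [-37.  -26.2  39. ] [ 0  0  4 12  0  0  0  0  0  5  0  0] across -12.836750970444985 -4.869494159518026
```

Run:
```python
from meas import *
np.set_printoptions(precision=1,suppress=True)
print(bot.tip_reach); bot.dwell(0.2); s=bot.read_state(); print(s["clock"],s["ee_pos"],s["grip_width"])
u=np.array([np.cos(np.radians(15.6)),np.sin(np.radians(15.6))]);v=np.array([-u[1],u[0]])
for n in("scene","top"):
    c=bot.read_camera(n); pickle.dump(c,open(n+"3.pkl","wb"))
    P=points(c).reshape(-1,3); k=P[(np.hypot(P[:,0]-498,P[:,1]-279)<60)&(P[:,2]>163)]
    a=(k[:,:2]-[498.1,279.2])@u;b=(k[:,:2]-[498.1,279.2])@v
    print(n,len(k),k.min(0) if len(k) else"")
    for z in range(165,260,6):
        m=abs(k[:,2]-z)<3
        if m.sum(): print(z,m.sum(),np.histogram(a[m],range(-60,61,10))[0],b[m].min(),b[m].max())
```

```text
19.0
5.075 [498.3 279.3 200.9] 49.50843649137465
scene 8081 [441.1 219.  210.1]
213 21 [ 0  0  0 15  0  0  0  0  0  6  0  0] -8.484447584770534 10.882528455058146
219 41 [ 0  0  1 12  0  0  0  0  1 26  1  0] -9.970597683743812 12.020442451303214
225 39 [ 0  0  0 11  0  0  0  0  2 26  0  0] -10.102669757985144 11.77674315302768
231 47 [ 0  0  0 17  0  0  0  0  3 27  0  0] -10.17107860468522 11.74041727018686
237 27 [ 0  0  0 11  0  0  0  0  1 12  3  0] -10.135816009724579 7.119061338860415
243 15 [ 0  0  1 10  0  0  0  0  2  2  0  0] -10.333815045539916 -4.074543849208999
249 15 [ 0  0  1 12  0  0  0  0  0  2  0  0] -11.266146094389377 -4.9914687752011675
255 25 [0 0 4 6 0 0 0 0 1 9 1 4] -12.427719977406392 -2.387622329316307
top 5649 [440.9 219.  210. ]
207 1 [0 0 0 0 0 0 0 0 1 0 0 0] -4.436403828078355 -4.436403828078355
213 5 [0 0 0 1 0 0 0 0 4 0 0 0] -10.012728633279055 4.278864887620153
219 21 [ 0  0  5  4  0  0  0  0 10  2  0  0] -10.923461904650283 6.743540223410749
225 25 [ 0  0  8  2  0  0  0  0 11  4  0  0] -10.57988784154002 4.419895751088902
231 17 [0 0 6 3 0 0 0 0 7 1 0 0] -10.95739538175456 1.6021951468344982
237 21 [0 0 8 3 0 0 0 0 8 2 0 0] -10.396915780307875 -1.5214031545945559
243 11 [0 0 2 2 0 0 0 0 5 2 0 0] -10.722380935242448 -3.0970513100365804
249 12 [0 0 1 2 0 0 0 0 8 0 1 0] -10.855282775990602 -5.551135316386521
255 26 [ 0  1 12  2  0  0  0  0  1  7  3  0] -12.892606306589828 -5.455053450761389
```

Both cameras put the fingertips at z≈210, about 20 mm higher than the stated tool geometry predicts for TCP z=201. The lateral position is right. I'll find where the gripper body begins before choosing the grasp height.

Run:
```python
from meas import *
u=np.array([np.cos(np.radians(15.6)),np.sin(np.radians(15.6))]);v=np.array([-u[1],u[0]])
for n in("scene","top"):
    c=pickle.load(open(n+"3.pkl","rb")); P=points(c).reshape(-1,3); k=P[(np.hypot(P[:,0]-498,P[:,1]-279)<75)&(P[:,2]>163)]
    a=(k[:,:2]-[498.1,279.2])@u;b=(k[:,:2]-[498.1,279.2])@v
    for z in range(240,330,6):
        m=abs(k[:,2]-z)<3
        if m.sum()>3: print(n,z,m.sum(),np.percentile(a[m],[2,98]).round(),np.percentile(b[m],[2,98]).round())
c=pickle.load(open("scene3.pkl","rb"))
cv2.imwrite("pics/grip3.png",cv2.resize(cv2.convertScaleAbs(c["image"][60:230,320:500],alpha=2.2,beta=10),None,fx=3.3,fy=3.3,interpolation=cv2.INTER_CUBIC))
```

```text
scene 240 22 [-29.  37.] [-10.  -4.]
scene 246 16 [-30.  32.] [-10.  -4.]
scene 252 15 [-32.  39.] [-12.  -5.]
scene 258 37 [-49.  57.] [-12.   5.]
scene 264 69 [-49.  59.] [-12.  12.]
scene 270 51 [-21.  61.] [-13.  13.]
scene 276 67 [-27.  62.] [-16.  10.]
scene 282 78 [-24.  63.] [-16.  17.]
scene 288 68 [-17.  65.] [-16.  16.]
scene 294 68 [-17.  66.] [-16.  18.]
scene 300 76 [-10.  68.] [-17.  18.]
scene 306 88 [11. 69.] [-18.  20.]
scene 312 200 [13. 69.] [-18.  19.]
scene 318 99 [15. 55.] [-13.  10.]
scene 324 51 [24. 41.] [-10.  12.]
top 240 18 [-38.  31.] [-11.  -2.]
top 246 15 [-36.  31.] [-11.  -6.]
top 252 13 [-40.  44.] [-11.  -6.]
top 258 33 [-53.  55.] [-13.  -6.]
top 264 42 [-55.  53.] [-13.  -4.]
top 270 24 [-56.  58.] [-12.  -7.]
top 276 40 [-58.  58.] [-17.  -8.]
top 282 32 [-59.  61.] [-17.  -9.]
top 288 19 [-27.  61.] [-16. -11.]
top 294 17 [-26.  63.] [-17. -11.]
top 300 5 [-23.  60.] [-19. -11.]
top 306 5 [-20. -12.] [-19. -18.]
```

View pics/grip3.png

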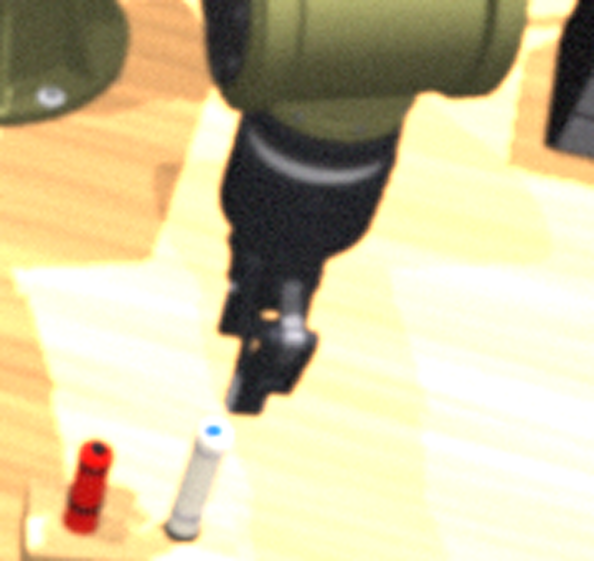

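The brightened crop shows the finger tips just above the scope's button at (213,432). The fingers sit about 22 mm higher than the reported TCP implies. I'll use a grasp height that is safe under either geometry, then check with a picture after closing.

Run:
```python
from meas import *
np.set_printoptions(precision=2,suppress=True)
A=(498.1,279.2)
print("contact",bot.servo_line([*A,104],speed=90,until_force=8))
s=bot.read_state(); print(s["clock"],s["ee_pos"],s["ft_force"])
bot.move_gripper(10,45); bot.dwell(0.2)
s=bot.read_state(); print(s["clock"],s["ee_pos"],s["grip_width"],s["ft_force"])
c=bot.read_camera("scene"); pickle.dump(c,open("scene4.pkl","wb"))
cv2.imwrite("pics/g4.png",cv2.resize(cv2.convertScaleAbs(c["image"][120:260,300:460],alpha=1.6,beta=10),None,fx=4,fy=4,interpolation=cv2.INTER_CUBIC))
```

```text
contact False
6.3917 [498.39 279.35 104.61] [-0.34  0.1   0.14]
6.9583 [498.21 279.27 104.49] 20.930879602405394 [-2.8  -0.72  5.19]
```

View pics/g4.png

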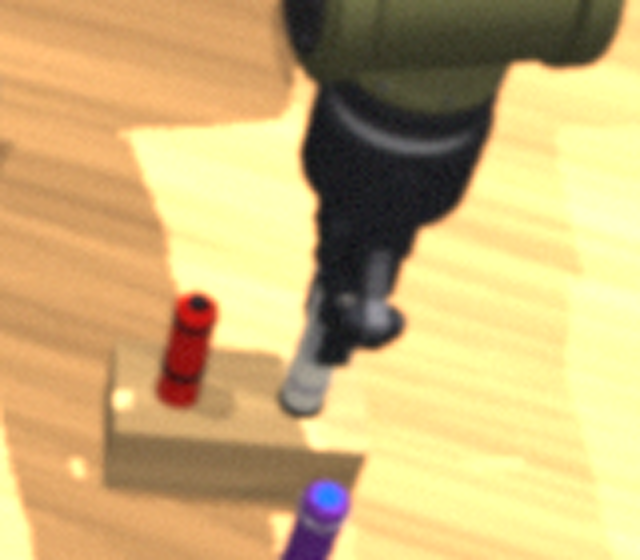

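The fingers hold the scope's upper body, with width 21 mm against its 22 mm diameter. The pads end above the white/black boundary at about (303,400). Next I'll lift straight up and check that it came along and hangs upright.

```bash
cat > tilt.py <<'E'
from meas import *
def axis(c,xy,z0,z1):
    """scope points (visible surface) near xy between heights, centroid per slice"""
    P=points(c).reshape(-1,3); k=P[(np.hypot(P[:,0]-xy[0],P[:,1]-xy[1])<30)&(P[:,2]>z0)&(P[:,2]<z1)]
    return k
E
python3 - <<'E'
from tilt import *
np.set_printoptions(precision=2,suppress=True)
A=(498.1,279.2)
bot.servo_line([*A,165],speed=60); s=bot.read_state(); print(s["clock"],s["ee_pos"],s["grip_width"],s["ft_force"],s["moment"])
bot.servo_line([*A,310],speed=120); bot.dwell(.3)
s=bot.read_state(); print(s["clock"],s["ee_pos"],s["grip_width"],s["ft_force"],s["moment"])
for n in("scene","top"):
    c=bot.read_camera(n); pickle.dump(c,open(n+"5.pkl","wb"))
    k=axis(c,A,180,300)
    print(n,len(k),k.min(0),k.max(0))
    for z in range(200,300,10):
        j=k[abs(k[:,2]-z)<5]
        if len(j)>4: print(z,len(j),j.mean(0),np.ptp(j,0))
    if n=="scene": cv2.imwrite("pics/g5.png",cv2.resize(cv2.convertScaleAbs(c["image"][60:260,280:480],alpha=1.6,beta=10),None,fx=3,fy=3,interpolation=cv2.INTER_CUBIC))
E
```

```text
8.175 [497.94 279.13 164.57] 20.820846143695686 [ 0.91  0.68 -0.76] [-0.04 -0.01  0.01]
9.8333 [498.07 279.19 309.78] 20.682779060133324 [ 1.04 -0.01 -1.42] [ 0.03 -0.03 -0.03]
scene 429 [497.46 267.95 214.11] [511.13 290.4  299.91]
220 27 [505.64 278.3  219.98] [ 8.14 17.7   9.11]
230 45 [506.5  278.76 229.96] [11.88 21.95  9.86]
240 54 [506.8  278.47 240.26] [11.67 21.78  9.75]
250 50 [506.87 279.6  250.28] [12.36 22.25  9.74]
260 54 [506.51 278.71 260.15] [12.22 22.07  9.75]
270 55 [506.57 279.33 270.01] [12.21 21.61  9.41]
280 52 [506.89 278.21 280.3 ] [13.35 21.79  9.45]
290 62 [506.67 278.97 289.75] [11.07 21.83  9.58]
top 206 [486.85 267.13 218.88] [508.51 283.66 299.35]
220 6 [495.45 270.67 221.19] [11.79  5.72  5.85]
230 17 [495.18 270.61 230.57] [20.98 10.28  8.3 ]
240 27 [494.65 270.98 239.58] [19.16 10.66  9.24]
250 29 [495.57 270.93 250.57] [20.82 13.15  9.84]
260 28 [495.1  271.52 260.6 ] [21.2  15.94  9.65]
270 33 [494.5  271.25 270.66] [19.47 14.34  9.58]
280 20 [495.68 270.2  280.81] [17.97  8.12  7.34]
290 39 [495.55 271.12 290.14] [20.42 13.31  9.56]
```

View pics/g5.png

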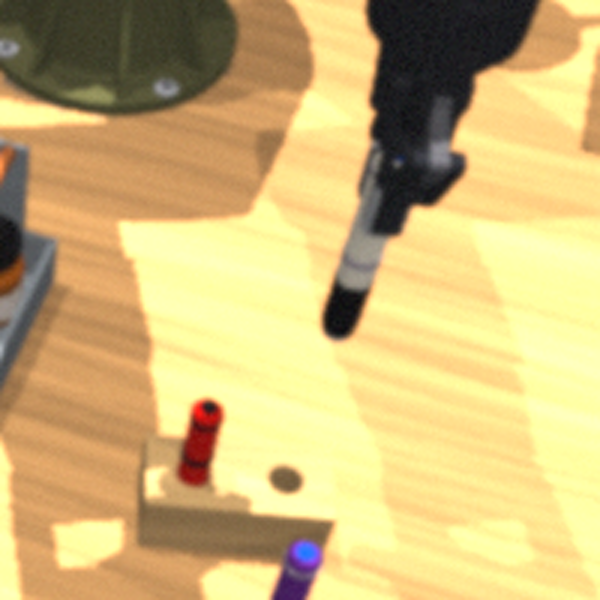

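The scope is out and upright: the slice centres don't drift with height. Its lens end is at z≈215, and the marker is still in its bore. Next I'll carry it over the bar with about 75 mm of clearance and stop above the blue stone to measure.

```bash
cat > loc.py <<'E'
from tilt import *
from scipy.optimize import least_squares
def fit(c,xy,z0,z1,r):
    k=axis(c,xy,z0,z1)
    # upright-free cylinder: centre line x=a+b*(z-zm)
    zm=(z0+z1)/2
    f=least_squares(lambda q:np.hypot(k[:,0]-q[0]-q[2]*(k[:,2]-zm),k[:,1]-q[1]-q[3]*(k[:,2]-zm))-r,[*xy,0,0],loss="soft_l1")
    return f.x,len(k),k[:,2].min()
def stone(c,xy):
    # sphere-cap points of the stone: fit block side (r 28) and dome
    P=points(c).reshape(-1,3);d=np.hypot(P[:,0]-xy[0],P[:,1]-xy[1])
    s=P[(d<40)&(P[:,2]>10)&(P[:,2]<38)]
    a=least_squares(lambda q:np.hypot(s[:,0]-q[0],s[:,1]-q[1])-28,xy,loss="soft_l1").x if len(s)>15 else None
    t=P[(d<12)&(P[:,2]>48)&(P[:,2]<64)]
    h=np.c_[t[:,:2]-xy,np.ones(len(t)),(t[:,0]-xy[0])**2+(t[:,1]-xy[1])**2]
    p=np.linalg.lstsq(h,t[:,2],rcond=None)[0] if len(t)>12 else None
    apex=(xy-p[:2]/(2*p[3]),p[2]-(p[0]**2+p[1]**2)/(4*p[3])) if p is not None else None
    return a,len(s),apex,len(t)
E
python3 - <<'E'
from loc import *
np.set_printoptions(precision=3,suppress=True)
B=np.array([546.8,-205.5])
for n in("scene5","top5"):
    c=pickle.load(open(n+".pkl","rb")); print(n,"scope at holder",fit(c,(498,279),228,265,11)[0],"stone",stone(c,B))
bot.servo_line([*B,310],speed=140)
bot.servo_line([*B,190],speed=80); bot.dwell(.3)
s=bot.read_state(); print(s["clock"],s["ee_pos"],s["grip_width"],s["ft_force"])
for n in("scene","top"):
    c=bot.read_camera(n); pickle.dump(c,open(n+"6.pkl","wb"))
    k=axis(c,B,75,150); print(n,"scope low z",np.sort(k[:,2])[:4],"black",fit(c,B,100,140,9 if 0 else 11)[0],"lens/black",fit(c,B,98,115,9)[0],"stone",stone(c,B))
    cv2.imwrite(f"pics/{n}6.png",cv2.resize(cv2.convertScaleAbs(c["image"][90:240,90:290] if n=="scene" else c["image"][100:250,240:440],alpha=1.6,beta=10),None,fx=3,fy=3,interpolation=cv2.INTER_CUBIC))
E
python3 -c "
import cv2,numpy as np
cv2.imwrite('pics/both6.png',np.vstack([cv2.imread('pics/scene6.png'),cv2.imread('pics/top6.png')])[:, :])
" ; python3 -c "
import cv2
i=cv2.imread('pics/both6.png');cv2.imwrite('pics/both6.png',cv2.resize(i,(400,600)))"
```

```text
scene5 scope at holder [498.227 279.202  -0.001   0.011] stone (array([ 547.431, -206.397]), 189, (array([ 548.027, -205.622]), np.float64(56.356443830552834)), 62)
top5 scope at holder [498.203 278.961   0.003   0.001] stone (array([ 547.441, -206.895]), 66, (array([ 546.261, -207.416]), np.float64(57.04982783734432)), 80)
15.5167 [ 546.823 -205.496  190.104] 20.96250027940472 [-0.489  0.398 -0.418]
scene scope low z [93.768 95.256 95.29  97.708] black [ 547.143 -205.45     0.026    0.011] lens/black [ 548.388 -203.911    0.089    0.052] stone (array([ 547.166, -206.274]), 191, (array([ 548.421, -206.161]), np.float64(56.128090856075)), 65)Traceback (most recent call last):
  File "<stdin>", line 11, in <module>
  File "loc.py", line 8, in fit
    return f.x,len(k),k[:,2].min()
                      ~~~~~~~~~~^^
    return umr_minimum(a, axis, None, out, keepdims, initial, where)
ValueError: zero-size array to reduction operation minimum which has no identity
[ WARN:0@0.030] global loadsave.cpp:275 findDecoder imread_('pics/top6.png'): can't open/read file: check file path/integrity
Traceback (most recent call last):
ValueError: all the input arrays must have same number of dimensions, but the array at index 0 has 3 dimension(s) and the array at index 1 has 2 dimension(s)
[ WARN:0@0.016] global loadsave.cpp:275 findDecoder imread_('pics/both6.png'): can't open/read file: check file path/integrity
Traceback (most recent call last):
cv2.error: OpenCV(4.12.0) /io/opencv/modules/imgproc/src/resize.cpp:4208: error: (-215:Assertion failed) !ssize.empty() in function 'resize'
```

The block sides (four fits) and the dome apex (three of four fits, the latest from the occluded scene view) agree on a stone centre near (547.3, -206.4), top z≈56.3. The gripper blocks the top camera here. The lens end reads z≈95, as predicted from the lift. I'll centre and go down to 10 mm above the stone.

Run:
```python
from loc import *
np.set_printoptions(precision=3,suppress=True)
B=np.array([547.2,-206.4])
c=pickle.load(open("scene6.pkl","rb")); print("axis before",fit(c,(546.8,-205.5),112,160,11))
bot.servo_line([*B,190],speed=20)
print("contact",bot.servo_line([*B,161],speed=25,until_force=6)); bot.dwell(.5)
s=bot.read_state(); print(s["clock"],s["ee_pos"],s["grip_width"],s["ft_force"],abs(np.array(s["qvel"])).max())
for n in("scene","top"):
    c=bot.read_camera(n); pickle.dump(c,open(n+"7.pkl","wb"))
c=pickle.load(open("scene7.pkl","rb"))
print("axis",fit(c,B,82,130,11),"stone",stone(c,B))
k=axis(c,B,45,90);k=k[np.hypot(k[:,0]-B[0],k[:,1]-B[1])<14]; print(np.histogram(k[:,2],range(45,91,3)))
cv2.imwrite("pics/s7.png",cv2.resize(cv2.convertScaleAbs(c["image"][60:240,60:300],alpha=1.6,beta=10),None,fx=3,fy=3,interpolation=cv2.INTER_CUBIC))
```

```text
axis before (array([ 547.263, -205.313,    0.001,   -0.002]), 167, np.float64(112.52470467935086))
contact False
17.675 [ 547.197 -206.393  161.011] 20.77629437256095 [ 0.566  0.114 -0.175] 0.001722590348380488
axis (array([ 547.496, -206.202,   -0.002,   -0.003]), 158, np.float64(82.02058575576302)) stone (array([ 547.463, -206.312]), 197, (array([ 548.449, -205.599]), np.float64(55.706617287033765)), 51)
(array([ 3, 15, 30, 24,  5,  0,  0,  6,  6,  5,  7,  8,  6, 12, 11]), array([45, 48, 51, 54, 57, 60, 63, 66, 69, 72, 75, 78, 81, 84, 87, 90]))
```

View pics/s7.png

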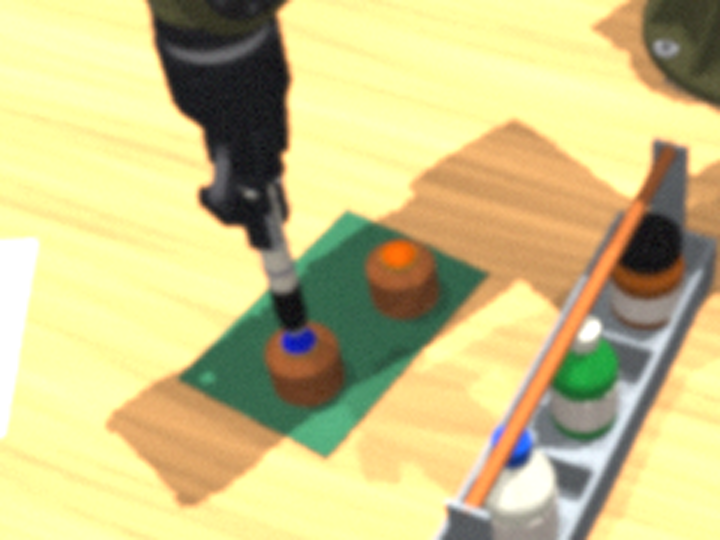

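The scope hangs with its lens end just above the blue stone at (298,340), and there is clear space to the amber block and the caddy. Measured in the same picture, its axis is within 0.2 mm of the block's centre, tilt is under 0.3° and the gap is about 10 mm. I'm handing in.

```bash
python3 -c "
from rig import bot
bot.finish_job(); s=bot.read_state(); print(s['clock'],s['ee_pos'],s['grip_width'])"
```

```text
the job is handed in; nothing more can be done
the job is handed in; nothing more can be done
```

I pulled the microscope straight up out of the holder and carried it over the caddy's bar with about 75 mm of clearance. I handed in at about 17.7 s, still holding it above the blue stone.

**Last checks (scene camera, just before handing in):**
- **Centring:** the scope's axis is at (547.5, -206.2) and the block's centre at (547.5, -206.3).
- **Upright:** tilt is under 0.3°.
- **Height:** the lens end is at z≈66 and the stone's top at z≈56, so the gap is about 10 mm.
- **Grip and contact:** grip width is 20.8 mm, outside force is under 1 N, and the arm is still.
- **Bystanders:** the final picture shows the bottles and the jar in their caddy compartments, and the marker was still in its bore after the lift. I did not re-measure any of them.

**What disagreed:**
- **Finger position:** both cameras saw the fingertips about 20 mm higher than the stated tool geometry predicts. I set the grasp height to be safe either way, and took the lens height from the bore floor plus the lift. The camera confirmed it.
- **Stone dome:** the apex fit from the scene view alone was about 1 mm off the block-side fits, because the scope partly hid the stone. I relied on the block sides.
- **Top camera:** the gripper blocked its view of the scope above the stone, so the last checks come from the scene camera only.

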